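# Take the garlic roaster's temperature on the turning grate

## Task

The grate of the tabletop grill has to keep revolving so that nothing scorches: push it round by one of its wooden knobs so that it coasts on its own at about one turn in six seconds, then take the infrared thermometer from its stand. Without touching the grill or the roaster, hold the lens, pointing straight down, over the middle of the garlic roaster, about two fingers' width (4 cm) above its rim, and stay right with it for at least five seconds without a break while it rides round on the coasting grate. Then put the thermometer back in its stand, lens down, and let go; leave the roaster sitting on the grate and everything else on the counter alone, and neither drop the thermometer nor whirl the grate.

Things in the scene. Friction and masses are not known exactly. Their poses are not given: they have to be found in the camera images.
- grill: low round tabletop charcoal grill, a dark steel bowl 346 mm across and 107 mm high on short legs, fixed to the counter. Its origin is on the counter surface under the bowl's centre. z up.
- grate: round steel bar grate, 322 mm across, about 1.2 kg (masses vary by a third), on a bearing on the grill: turns freely either way about the vertical axis through the grill's centre (inertia with roaster 0.019 kg m2); left alone it slows with a time constant of 14 to 24 s. Origin on the axis at the bars' top, 115 mm above the counter; turns with the grate: x towards the roaster, knobs at +y, -y.
- knob_a (a point): centre of the top of one of the two upright wooden knobs by which the grate is turned: a cylinder 26 mm in diameter, 45 mm high above the bars (top 160 mm above the counter), fixed to the grate 135 mm from its axis in the direction of the grate's +y.
- knob_b (a point): the same for the other knob, fixed 135 mm from the axis in the direction of the grate's -y.
- roaster: open terracotta garlic roaster dish holding a bulb of garlic, standing loose on the grate about 88 mm from its axis, held by friction only. 104 mm across the rim, 72 mm across the foot, 45 mm high; the bulb sits in the middle and sticks out 5 mm above the rim. About 0.40 kg. Origin at the centre of its underside, z up.
- roaster_rim (a point): centre of the roaster's mouth, at rim height, 45 mm above the roaster's origin.
- thermometer: orange stick infrared thermometer, a round barrel 29 mm in diameter and 155 mm long with a black rubber band at its grip, standing lens down in its stand. 0.09 kg. Origin at the centre of the lens end; its z axis runs along the barrel from lens to top (vertical and up when the lens points straight down).
- stand: dark steel stand for the thermometer, fixed: foot 92 mm across, tube of 33 mm inner diameter whose mouth flares from 52 mm height to about 68 mm inner diameter at its top, 78 mm high. Origin at the centre of its underside; the inner floor that carries the lens end is 8 mm above it. The thermometer's top stands 163 mm above the counter, its upper 85 mm are free to grip.
- roaster_lid: bystander: terracotta dome lid of the roaster with a knob, 108 mm across and 71 mm high, lying on the counter. Origin at the centre of its underside.
- basting_cup: bystander: empty stainless basting cup, 76 mm across and 70 mm high, loose. Origin at the centre of its underside.
- tongs: bystander: tongs with steel arms and yellow silicone tips, 250 mm long, about 60 mm wide and 18 mm high, lying flat. Origin on the counter at the middle of their length, x axis along them.
There are look-alikes about, which are no part of the job. Several things have the shape of the thermometer; the one meant has the colours described above.

How it is judged:
By the outcome, as a careful person would: the job done as asked, in the order asked, and still so for the second after the job is handed in, with the robot touching nothing.
It also fails if it takes over 54 s, if anything falls off the work surface, if the arm or the gripper's body presses on something with over 40 N, if the wrist force passes 120 N, or if a joint passes its speed limit or range.

## Robot

A 6-joint arm with a two-finger parallel gripper is mounted at the origin on the work surface. World frame = base frame: x ahead of the robot, y to its left, z up, the work surface at z = 0. Lengths are in mm, angles in degrees, forces in N, time in s.
With the tool pointing down it reaches from about 300 to 850 mm from the base axis. Payload 4.2 kg.
Tool frame: the origin (TCP) lies midway between the tips of the shut fingers; the grasp point (between the pads) lies 19 mm behind it; z points along the fingers, y is the line along which they close (so a half turn about z gives the same grasp; the last joint's range is limited). The gripper opens to 91 mm and grips with 3 to 60 N. Pads are 32 mm wide; open, the fingers measure 118 mm over their backs; the gripper's body (76 mm by 178 mm) begins 60 mm behind the grasp point.
Start: joints at [-77.578, 18.312, 89.639, -0, 72.044, -1.146], TCP at [134.894, -558.973, 176.276] pointing down, gripper open.
Joint ranges: [-177.97, 177.97], [-48.28, 115.42], [12.27, 149.76], [-77.06, 257.06], [2.81, 150.46], [-146.56, 146.56]. Speed limits (degrees/s): [147.25, 147.25, 180, 180, 180, 180].

## Interface

Orientations are given as [roll, pitch, yaw] about the fixed x, y, z axes, in that order (R = Rz(yaw) Ry(pitch) Rx(roll)).
In Python, from workcell import state, grab_frame, camera_model, workorder gives the robot as it stands.
- The arm moves only by the tool carry_out, never from a script. Its argument "commands" is a list of rows, each a list of 7 numbers: the turn, a rotation vector about the tool's x, y, z in degrees, then the shift along the tool's x, y, z in mm, then the opening, from -1 (shut) to 1 (fully open). In form: [[ax, ay, az, dx, dy, dz, hand], ...]. A call has 1 to 20 rows; each row is the pose to reach, as a shift and turn from the pose commanded when the call began, along the tool's axes at that moment; what a row does not reach only later rows make up. A row lasts 1/10 s, in which the tool goes at most 50 mm and 8.59 degrees, less where a joint would pass 70% of its speed; a pose out of reach is approached as far as the arm can. A call with a gripper value outside its range is refused whole. The fingers move at their own pace and stop on an object; "force" is the grip in N (left out, the last holds). Time passes only in rows, so rows that repeat a pose let the fingers close. It gives the time, the measured TCP pose, the force, the opening and the grip force at its end, in the units of the state.
- state(): the state, without advancing time (a new reading comes with each control period).
- grab_frame(name): name is "scene" or "top"; returns the picture (480x640x3 uint8, red, green, blue); there is no depth.
- camera_model(name): a dict with "fx", "fy", "cx", "cy" (pixels), "origin" and "rotation" of the camera in the world. Camera axes: x right, y up, looking along -z (the intrinsics and any distortion apply to the point x, -y, -z); pixel columns grow to the right and rows downward; lengths in mm; the calibration is good to about 2 mm. A picture is of the moment at which its call begins. camera_model takes no time and is no camera call.
- workorder.job_done(): hands the job in; it is judged then, once.
The state is a dict: "time_s": time; "qpos": joint angles; "qvel": joint speeds; "effort": joint torques, N m; "ee_pos": TCP position; "ee_rot": TCP orientation; "force": force on the tool from outside, world axes, zero at the start; "torque": the same for the moment, N m; "gripper_width": finger opening in mm; "gripper_force": force on a finger pad.
Only numpy, scipy, OpenCV 4.12 (cv2) and the standard library are available. Lean on these libraries where they do the work, as an engineer would, in place of code of your own. Each camera call takes 0.05 s, during which the arm holds its last target. There are 200 camera calls.

## Working session

There is one attempt and no reset: what is moved stays moved. The work goes in short steps, Python scripts to look and compute and a tool call to move; the robot and the scene stay as the last step left them, time stands still between calls to the robot, and variables do not carry over. Pictures are saved under pics/ and viewed, at most 11 in all, crops included, and the job is handed in when it is done.

Besides the shell and the picture viewer there is one more tool, called after ">>>" by a JSON object that holds its "name" and its "arguments". carry_out: Moves the arm, as the interface text tells. Its arguments: {"type":"object","properties":{"commands":{"type":"array"},"force":{"type":"number"}},"required":["commands"]}

```bash
ls; mkdir -p pics
python3 - <<'E'
from workcell import state, grab_frame, camera_model
import cv2, numpy as np
for n in("scene","top"):
    im=grab_frame(n); cv2.imwrite(f"pics/{n}0.png",im[:,:,::-1])
    m=camera_model(n); print({k:np.round(v,4).tolist() if not isinstance(v,str) else v for k,v in m.items()})
s=state(); print(s)
E
```

```text
pics
{'fx': 541.6107, 'fy': 541.6107, 'cx': 316.6312, 'cy': 233.2159, 'origin': [1230.3528, -570.1097, 1124.1155], 'rotation': [41.1071, 1.0789, 48.7857]}
{'fx': 549.2892, 'fy': 549.2892, 'cx': 317.4017, 'cy': 243.1332, 'origin': [361.1901, -31.735, 1520.6612], 'rotation': [8.0271, 0.47, -90.3779]}
{'time_s': 0.1, 'qpos': array([-7.75815713e+01,  1.83478375e+01,  8.96986544e+01, -7.91949687e-04,
        7.20442176e+01, -1.14481740e+00]), 'qvel': array([ 0.0685925 , -0.09137025, -0.19729508, -0.07729632,  0.06022823,
        0.04084341]), 'effort': array([-1.85481695e-04, -4.13332736e+01, -2.32509005e+01,  7.28275348e-02,
        4.21406084e-02, -5.75559807e-05]), 'ee_pos': array([ 134.74579413, -558.4672502 ,  175.51097441]), 'ee_rot': array([-1.79909294e+02, -1.05949021e-03,  1.35634900e+01]), 'force': array([ 0.21407486,  0.43578242, -0.30704296]), 'torque': array([-0.03374093,  0.01065421,  0.01606443]), 'gripper_force': 0.0, 'gripper_width': 91.27184624456812}
```

View pics/scene0.png

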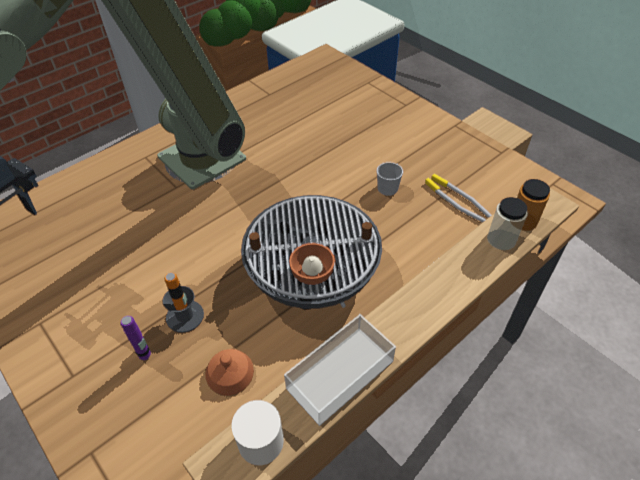

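View pics/top0.png

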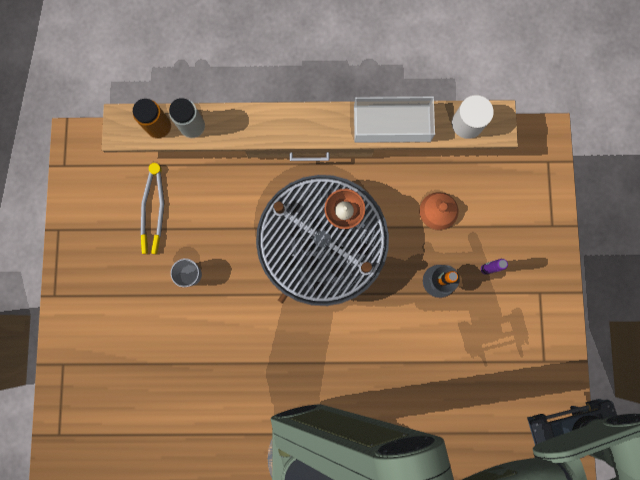

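Scene: the orange stick with the black band stands in its stand at scene (175,290) and top (448,280). A purple look-alike is at scene (135,338) and top (495,266). The amber jar at scene (535,200) and top (150,117) is no candidate. The grill is at top (322,240), its knobs at (280,208) and (366,267), the roaster at (345,210) and the lid at (439,210).

```bash
cat > h.py <<'E'
from workcell import state, grab_frame, camera_model
import cv2, numpy as np
from scipy.spatial.transform import Rotation as Ro
C={n:camera_model(n) for n in("scene","top")}
RR={n:Ro.from_euler('xyz',C[n]["rotation"],degrees=True).as_matrix() for n in C}
def ray(n,p):
    m=C[n]; d=np.array([(p[0]-m["cx"])/m["fx"],-(p[1]-m["cy"])/m["fy"],-1.]); d=RR[n]@d
    return np.array(m["origin"]),d/np.linalg.norm(d)
def plane(n,p,z):
    o,d=ray(n,p); return o+d*(z-o[2])/d[2]
def tri(ps,pt):
    o1,d1=ray("scene",ps);o2,d2=ray("top",pt)
    t=np.linalg.lstsq(np.c_[d1,-d2],o2-o1,rcond=None)[0]
    a,b=o1+t[0]*d1,o2+t[1]*d2; return (a+b)/2,np.linalg.norm(a-b)
def proj(n,P):
    m=C[n]; v=RR[n].T@(np.asarray(P,float)-m["origin"]); return np.array([m["cx"]+m["fx"]*v[0]/-v[2],m["cy"]-m["fy"]*v[1]/-v[2]])
def blobs(im,lo,hi,amin=15,box=None):
    hsv=cv2.cvtColor(im,cv2.COLOR_RGB2HSV); k=cv2.inRange(hsv,np.array(lo),np.array(hi))
    if box: 
        q=np.zeros_like(k);x0,y0,x1,y1=box;q[y0:y1,x0:x1]=k[y0:y1,x0:x1];k=q
    n,l,s,c=cv2.connectedComponentsWithStats(k)
    return [(s[i].tolist(),np.round(c[i],1).tolist()) for i in range(1,n) if s[i,4]>=amin],l
E
python3 - <<'E'
from h import *
a=cv2.imread("pics/scene0.png");b=cv2.imread("pics/top0.png")
f=lambda im,x,y,w,h,s:cv2.resize(im[y:y+h,x:x+w],None,fx=s,fy=s,interpolation=cv2.INTER_CUBIC)
A=f(a,110,255,100,75,4);B=f(b,410,235,100,75,4);Cc=f(a,235,190,160,120,2.5);D=f(b,245,170,160,120,2.5)
cv2.imwrite("pics/crop1.png",np.vstack([np.hstack([A,B]),np.hstack([Cc,D])]))
for n,im,bx in(("scene",a,(100,180,400,400)),("top",b,(240,160,520,310))):
    r=im[:,:,::-1].copy()
    print(n,"orange",blobs(r,(8,190,120),(18,255,255),8,bx)[0]); print("terra",blobs(r,(3,120,60),(11,215,255),60,bx)[0])
E
```

```text
scene orange [([172, 275, 7, 10, 25], [176.0, 279.8]), ([165, 278, 6, 4, 8], [166.9, 280.1])]
terra [([289, 243, 46, 42, 1108], [311.5, 262.3]), ([205, 349, 49, 47, 1724], [229.1, 372.0])]
top orange [([445, 272, 12, 11, 46], [448.4, 278.0]), ([439, 279, 4, 5, 14], [440.1, 281.1])]
terra [([324, 188, 41, 41, 988], [344.6, 208.0]), ([419, 193, 39, 37, 1139], [438.4, 210.7])]
```

View pics/crop1.png

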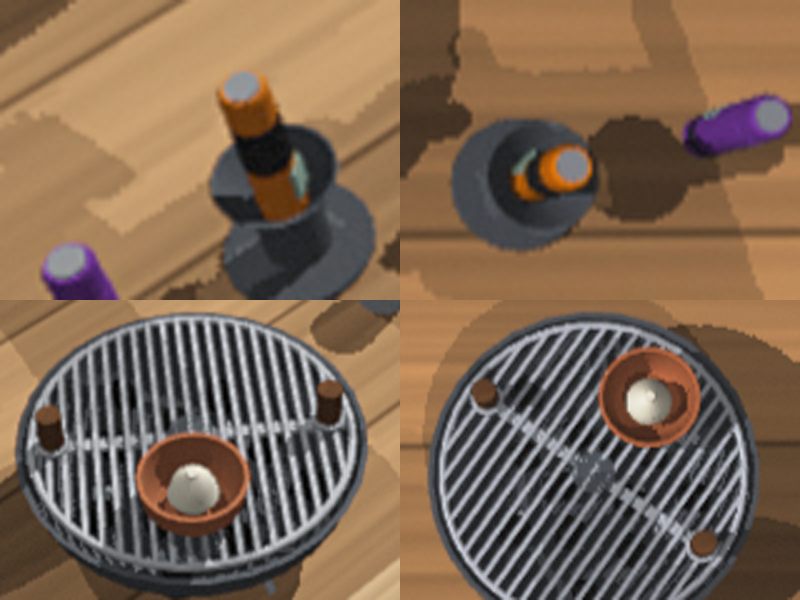

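The crop confirms the choice: orange barrel with a black band, grey cap at scene (170.5,276.5) and top (453,276). Knob tops are at scene (254,235) and (367,225), top view (278.6,205.3) and (366.6,267.2). The roaster is in between at top (344,209).

Run:
```python
from h import *
a=cv2.imread("pics/scene0.png")[:,:,::-1].copy();b=cv2.imread("pics/top0.png")[:,:,::-1].copy()
# grey cap refine
for n,im,bx in(("scene",a,(163,268,180,285)),("top",b,(443,268,462,284))):
    print(n,blobs(im,(0,0,110),(179,60,255),10,bx)[0])
p=lambda s,*x:print(s,[np.round(q,1).tolist() for q in x])
p("cap",*tri((170.5,276.5),(453,276.2)))
ka=tri((254.2,235.2),(278.6,205.4));kb=tri((367,225.2),(366.6,267.2));
p("k1",*ka);p("k2",*kb)
k1=[plane("top",(278.6,205.4),160),plane("scene",(254.2,235.2),160)];k2=[plane("top",(366.6,267.2),160),plane("scene",(367,225.2),160)]
p("k1/k2 at160",*k1,*k2)
# grate circle fit from dark rim not needed; rim of roaster: contour of terra hull
for n,im,bx in(("scene",a,(280,235,345,290)),("top",b,(315,180,375,235))):
    r,l=blobs(im,(3,120,60),(11,215,255),300,bx)
    k=(l>0).astype(np.uint8); pts=cv2.findNonZero(k); h=cv2.convexHull(pts)[:,0]
    if n=="top":
        P=np.array([plane(n,q,160)[:2] for q in h]);c,rad=cv2.minEnclosingCircle(P.astype(np.float32));p("roaster top",np.array(c),rad)
    else:
        P=np.array([plane(n,q,160)[:2] for q in h]);print("scene hull160",P.min(0),P.max(0))
# stand: dark-grey mask
for n,im,bx in(("scene",a,(155,270,210,335)),("top",b,(418,258,465,302))):
    P=plane; 
    print(n,"stand",blobs(im,(90,20,30),(130,130,120),30,bx)[0])
print("proj stand tests", [np.round(proj(n,(*tri((170.5,276.5),(453,276.2))[0][:2],z)),1).tolist() for n in C for z in(0,52,78,163)])
```

```text
scene [([166, 273, 9, 7, 50], [169.7, 276.0])]
top [([449, 273, 8, 7, 43], [452.6, 276.0])]
cap [[467.5, -355.6, 165.2], 0.2]
k1 [[584.3, -51.7, 242.5], 257.4]
k2 [[583.5, -49.7, 212.4], 263.7]
k1/k2 at160 [[650.2, 75.6, 160.0], [491.1, -142.8, 160.0], [491.8, -143.7, 160.0], [647.1, 76.6, 160.0]]
scene hull160 [ 586.78562267 -148.20003899] [699.82117911 -37.7517127 ]
roaster top [[641.6, -89.7], 52.3]
scene stand [([163, 287, 40, 45, 768], [183.2, 312.9])]
top stand [([423, 265, 35, 32, 564], [437.4, 281.5])]
proj stand tests [[185.5, 316.9], [181.1, 305.1], [178.8, 298.8], [170.7, 277.1], [438.8, 281.0], [442.9, 279.6], [445.1, 278.8], [452.8, 276.3]]
```

```bash
cat >> h.py <<'E'
AX=np.array([570.2,-33.8])
def rows(p0,yaw0,T,dec=1):
    c,s=np.cos(np.radians(yaw0)),np.sin(np.radians(yaw0))
    M=np.array([[c,s,0],[s,-c,0],[0,0,-1]]).T   # world->tool
    M=np.array([[c,s,0],[s,-c,0],[0,0,-1]])
    return [[0,0,round(-(t[3]-yaw0),dec),*[round(float(v),dec) for v in M@(np.array(t[:3])-p0)]] for t in T]
def pol(r,deg): return AX+r*np.array([np.cos(np.radians(deg)),np.sin(np.radians(deg))])
E
python3 - <<'E'
from h import *
a=-142.75; p=pol(137.6,a); print(p)
print(rows(np.array([134.9,-559,176.3]),13.57,[(*p,178,48.35),(*p,132,48.35)]))
E
```

```text
[ 460.67012445 -117.08845275]
[[0, 0, -34.8, 420.4, -353.1, -1.7], [0, 0, -34.8, 420.4, -353.1, 44.3]]
```

>>> {"name": "carry_out", "arguments": {"commands": [[0, 0, -34.8, 420.4, -353.1, -1.7, -1], [0, 0, -34.8, 420.4, -353.1, -1.7, -1], [0, 0, -34.8, 420.4, -353.1, -1.7, -1], [0, 0, -34.8, 420.4, -353.1, -1.7, -1], [0, 0, -34.8, 420.4, -353.1, -1.7, -1], [0, 0, -34.8, 420.4, -353.1, -1.7, -1], [0, 0, -34.8, 420.4, -353.1, -1.7, -1], [0, 0, -34.8, 420.4, -353.1, -1.7, -1], [0, 0, -34.8, 420.4, -353.1, -1.7, -1], [0, 0, -34.8, 420.4, -353.1, -1.7, -1], [0, 0, -34.8, 420.4, -353.1, -1.7, -1], [0, 0, -34.8, 420.4, -353.1, -1.7, -1], [0, 0, -34.8, 420.4, -353.1, -1.7, -1], [0, 0, -34.8, 420.4, -353.1, -1.7, -1], [0, 0, -34.8, 420.4, -353.1, 20, -1], [0, 0, -34.8, 420.4, -353.1, 44.3, -1], [0, 0, -34.8, 420.4, -353.1, 44.3, -1], [0, 0, -34.8, 420.4, -353.1, 44.3, -1]]}}

```text
time_s: 1.9
ee_pos: [460.2, -118.2, 132.2]
ee_rot: [-180.0, 0.0, 48.2]
force: [-0.1, -0.7, -0.0]
gripper_width: 0.3
gripper_force: 0.0
```

Run:
```python
from h import *
for n in C:
    im=grab_frame(n); cv2.imwrite(f"pics/{n}1.png",im[:,:,::-1])
s=state();print(s["time_s"],s["ee_pos"],s["ee_rot"],s["force"],s["gripper_width"])
a=cv2.imread("pics/scene1.png")[180:310,230:400];b=cv2.imread("pics/top1.png")[165:310,240:410]
cv2.imwrite("pics/crop2.png",np.hstack([cv2.resize(a,(400,306)),cv2.resize(b,(400,306))]))
# push plan
w=1.08; th=[];t=0;acc=w/1.2;ang=0;v=0
for i in range(20):
    v2=min(w,v+acc*.1); ang+=(v+v2)/2*.1; v=v2; th.append(np.degrees(ang))
T=[(*pol(137.6,-142.75+x),132,48.35+x) for x in th]
c=pol(137.6,-142.75)
for r in rows(np.array([*c,132.]),48.35,T): print(r,-1)
print(th[-1])
```

```text
2.0 [ 461.34652138 -118.05916297  133.19027291] [ 1.79874299e+02 -5.32368063e-02  4.82866036e+01] [-0.7908669  -1.16892392  1.25826186] 0.5810204015964534
[0, 0, np.float64(-0.3), -0.1, 0.6, 0.0] -1
[0, 0, np.float64(-1.0), -0.5, 2.4, 0.0] -1
[0, 0, np.float64(-2.3), -1.0, 5.5, 0.0] -1
[0, 0, np.float64(-4.1), -1.6, 9.8, 0.0] -1
[0, 0, np.float64(-6.4), -2.1, 15.3, 0.0] -1
[0, 0, np.float64(-9.3), -2.5, 22.1, 0.0] -1
[0, 0, np.float64(-12.6), -2.5, 30.2, 0.0] -1
[0, 0, np.float64(-16.5), -2.0, 39.4, 0.0] -1
[0, 0, np.float64(-20.9), -0.6, 49.9, 0.0] -1
[0, 0, np.float64(-25.8), 1.9, 61.4, 0.0] -1
[0, 0, np.float64(-31.2), 5.8, 73.8, 0.0] -1
[0, 0, np.float64(-37.1), 11.4, 86.9, 0.0] -1
[0, 0, np.float64(-43.3), 18.6, 99.8, 0.0] -1
[0, 0, np.float64(-49.5), 27.2, 112.0, 0.0] -1
[0, 0, np.float64(-55.7), 37.0, 123.1, 0.0] -1
[0, 0, np.float64(-61.9), 48.0, 133.1, 0.0] -1
[0, 0, np.float64(-68.1), 60.0, 141.8, 0.0] -1
[0, 0, np.float64(-74.3), 72.9, 149.3, 0.0] -1
[0, 0, np.float64(-80.4), 86.5, 155.2, 0.0] -1
[0, 0, np.float64(-86.6), 100.6, 159.7, 0.0] -1
86.63121862378051
```

View pics/crop2.png

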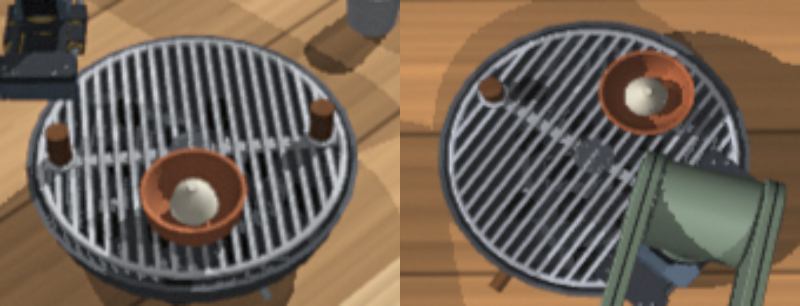

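The finger is behind knob_b and clear of it; knobs and roaster are undisturbed. Now the push.

>>> {"name": "carry_out", "arguments": {"commands": [[0, 0, -0.3, -0.1, 0.6, 0, -1], [0, 0, -1, -0.5, 2.4, 0, -1], [0, 0, -2.3, -1, 5.5, 0, -1], [0, 0, -4.1, -1.6, 9.8, 0, -1], [0, 0, -6.4, -2.1, 15.3, 0, -1], [0, 0, -9.3, -2.5, 22.1, 0, -1], [0, 0, -12.6, -2.5, 30.2, 0, -1], [0, 0, -16.5, -2, 39.4, 0, -1], [0, 0, -20.9, -0.6, 49.9, 0, -1], [0, 0, -25.8, 1.9, 61.4, 0, -1], [0, 0, -31.2, 5.8, 73.8, 0, -1], [0, 0, -37.1, 11.4, 86.9, 0, -1], [0, 0, -43.3, 18.6, 99.8, 0, -1], [0, 0, -49.5, 27.2, 112, 0, -1], [0, 0, -55.7, 37, 123.1, 0, -1], [0, 0, -61.9, 48, 133.1, 0, -1], [0, 0, -68.1, 60, 141.8, 0, -1], [0, 0, -74.3, 72.9, 149.3, 0, -1], [0, 0, -80.4, 86.5, 155.2, 0, -1], [0, 0, -86.6, 100.6, 159.7, 0, -1]]}}

```text
time_s: 4.0
ee_pos: [647.8, -148.1, 131.8]
ee_rot: [-180.0, 0.0, 135.3]
force: [0.3, -0.5, -0.8]
gripper_width: 0.5
gripper_force: 0.0
```

Run:
```python
from h import *
p0=np.array([*pol(137.6,-56.12),132.]);y0=134.95
print(p0)
st=[467.5,-355.6]
print(rows(p0,y0,[(p0[0]-8,p0[1]-5,165,y0),(*(p0[:2]*.75+.25*np.array(st)),225,115),(*st,215,53),(*st,104,53)]))
```

```text
[ 646.90585562 -148.03647278  132.        ]
[[0, 0, -0.0, 2.1, -9.2, -33.0], [0, 0, 19.9, -5.0, -68.4, -93.0], [0, 0, 81.9, -20.1, -273.6, -83.0], [0, 0, 81.9, -20.1, -273.6, 28.0]]
```

>>> {"name": "carry_out", "arguments": {"commands": [[0, 0, 0, 2, -9, -33, -1], [0, 0, 8, 0, -40, -80, -1], [0, 0, 20, -5, -70, -93, 0], [0, 0, 82, -20, -273.6, -83, 1], [0, 0, 82, -20, -273.6, -83, 1], [0, 0, 82, -20, -273.6, -83, 1], [0, 0, 82, -20, -273.6, -83, 1], [0, 0, 82, -20, -273.6, -83, 1], [0, 0, 82, -20, -273.6, -83, 1], [0, 0, 82, -20, -273.6, -83, 1], [0, 0, 82, -20, -273.6, -83, 1], [0, 0, 82, -20, -273.6, -83, 1], [0, 0, 82, -20, -273.6, -60, 1], [0, 0, 82, -20, -273.6, -20, 1], [0, 0, 82, -20, -273.6, 15, 1], [0, 0, 82, -20, -273.6, 28, 1], [0, 0, 82, -20, -273.6, 28, 1]], "force": 20}}

```text
time_s: 5.7
ee_pos: [466.7, -354.8, 102.3]
ee_rot: [-179.8, -0.0, 53.1]
force: [-0.3, 0.1, -1.0]
gripper_width: 91.3
gripper_force: 0.0
```

```bash
cat >> h.py <<'E'
def look(n,tag):
    t=state()["time_s"]; im=grab_frame(n); cv2.imwrite(f"pics/{n}_{tag}.png",im[:,:,::-1]); return t,im
def roaster(n,im):
    # rim circle centre at z=160 from the terracotta outline; restricted to the grate
    q=proj(n,(*AX,140)); r=110 if n=="scene" else 75
    bx=[int(v) for v in(q[0]-r,q[1]-r,q[0]+r,q[1]+r)]
    bl,l=blobs(im,(3,120,50),(11,215,255),150,bx)
    if not bl: return None
    k=max(range(len(bl)),key=lambda i:bl[i][0][4]); s=bl[k][0]
    lab=l[s[1]:s[1]+s[3],s[0]:s[0]+s[2]]; ids=np.bincount(lab[lab>0]).argmax()
    h=cv2.convexHull(cv2.findNonZero((l==ids).astype(np.uint8)))[:,0]
    P=np.array([plane(n,p,160)[:2] for p in h],np.float32)
    c,rad=cv2.minEnclosingCircle(P); d=np.array(c)-AX
    return dict(c=np.round(c,1).tolist(),rad=round(rad,1),R=round(float(np.hypot(*d)),1),ang=round(float(np.degrees(np.arctan2(d[1],d[0]))),2),area=s[4])
E
python3 - <<'E'
from h import *
for n in C:
    print(roaster(n,cv2.imread(f"pics/{n}0.png")[:,:,::-1].copy()))
    t,im=look(n,"a"); print(n,t,roaster(n,im))
s=state();print(s["time_s"],s["ee_pos"],s["ee_rot"],s["force"],s["gripper_width"])
q=[cv2.imread(f"pics/{n}_a.png") for n in C]
cv2.imwrite("pics/crop3.png",np.hstack([cv2.resize(q[0][180:360,100:400],(400,240)),cv2.resize(q[1][170:320,240:490],(400,240))]))
E
```

```text
{'c': [644.4, -96.1], 'rad': 59.1, 'R': 96.9, 'ang': -39.98, 'area': 1111}
scene 5.7 {'c': [644.8, -95.8], 'rad': 58.9, 'R': 97.0, 'ang': -39.74, 'area': 1105}
{'c': [641.6, -89.7], 'rad': 52.3, 'R': 90.7, 'ang': -38.04, 'area': 988}
top 5.75 {'c': [641.7, -89.6], 'rad': 52.4, 'R': 90.8, 'ang': -37.97, 'area': 986}
5.8 [ 468.51283148 -356.3094644   105.35236682] [1.79854502e+02 7.17023900e-03 5.30196545e+01] [-0.15588384  0.98257575  0.43297576] 91.09176798143316
```

View pics/crop3.png

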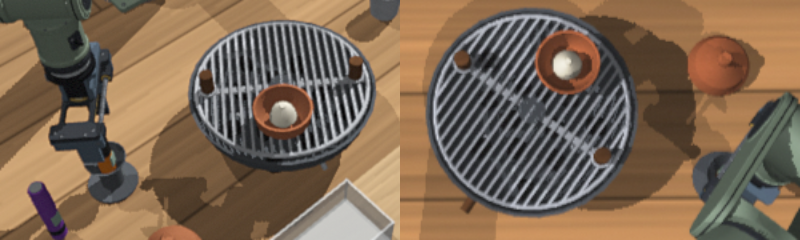

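Run:
```python
from h import *
for P in [(461,-118,132),(461,-118,151),(461,-118,211),(491.5,-143,160),(491.5,-143,115)]: print(P,[np.round(proj(n,P),1).tolist() for n in C])
a=cv2.imread("pics/scene1.png")[150:270,190:310];b=cv2.imread("pics/scene_a.png")[230:350,120:240]
cv2.imwrite("pics/crop4.png",np.hstack([cv2.resize(a,(400,400),interpolation=2),cv2.resize(b,(400,400),interpolation=2)]))
```

```text
(461, -118, 132) [[256.1, 230.6], [355.8, 280.5]]
(461, -118, 151) [[255.3, 225.5], [356.2, 279.9]]
(461, -118, 211) [[252.7, 208.3], [357.8, 278.1]]
(491.5, -143, 160) [[254.2, 235.3], [366.3, 267.3]]
(491.5, -143, 115) [[256.2, 247.5], [364.9, 269.0]]
```

View pics/crop4.png

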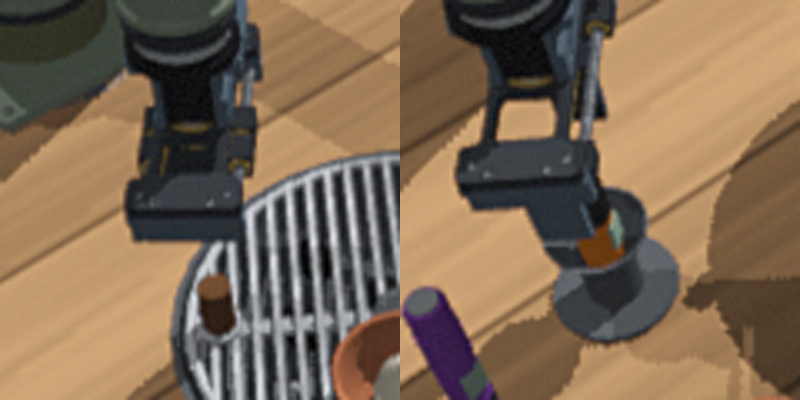

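Run:
```python
from h import *
def f(c,yaw,z,o,tag,off,sc):
    ty=np.array([np.sin(np.radians(yaw)),-np.cos(np.radians(yaw))])
    for s,h in o:
        p=proj("scene",(*(np.array(c)+s*ty),z+h)); print(tag,s,h,np.round((p-off)*sc).tolist())
o=[(0,0),(0,60),(89,79),(-89,79),(52,0),(-52,0),(52,60)]
f((461,-118),48,132,o,"L",np.array([190,150]),400/120)
f((467.5,-355.6),53,104,o,"R",np.array([120,230]),400/120)
```

```text
L 0 0 [220.0, 269.0]
L 0 60 [212.0, 213.0]
L 89 79 [197.0, 291.0]
L -89 79 [220.0, 107.0]
L 52 0 [214.0, 323.0]
L -52 0 [226.0, 217.0]
L 52 60 [205.0, 268.0]
R 0 0 [188.0, 208.0]
R 0 60 [169.0, 156.0]
R 89 79 [147.0, 253.0]
R -89 79 [176.0, 36.0]
R 52 0 [180.0, 272.0]
R -52 0 [195.0, 148.0]
R 52 60 [160.0, 221.0]
```

Run:
```python
from h import *
def mk(n,f,c,yaw,z,bx,sc):
    im=cv2.imread(f"pics/{f}.png");x,y,w,h=bx
    q=cv2.resize(im[y:y+h,x:x+w],None,fx=sc,fy=sc,interpolation=2)
    ty=np.array([np.sin(np.radians(yaw)),-np.cos(np.radians(yaw))])
    for dz,col in((0,(0,0,255)),(40,(0,255,0))):
        for s in(-52,0,52):
            p=(proj(n,(*(np.array(c)+s*ty),z+dz))-[x,y]+.5)*sc; print(f,s,dz,np.round(p/sc+[x,y]))
            cv2.circle(q,[int(v) for v in p],3,col,-1)
    return q
s0=mk("scene","scene0",(134.9,-559),13.57,176.3,(0,130,80,60+20),5)
t0=mk("top","top0",(134.9,-559),13.57,176.3,(525,390,80,80),5)
cv2.imwrite("pics/crop5.png",np.hstack([s0,t0]))
```

```text
scene0 -52 0 [ 40. 222.]
scene0 0 0 [ 21. 236.]
scene0 52 0 [  1. 250.]
scene0 -52 40 [ 33. 211.]
scene0 0 40 [ 13. 225.]
scene0 52 40 [ -7. 239.]
top0 -52 0 [526. 422.]
top0 0 0 [547. 416.]
top0 52 0 [568. 411.]
top0 -52 40 [532. 425.]
top0 0 40 [554. 419.]
top0 52 40 [576. 414.]
```

View pics/crop5.png

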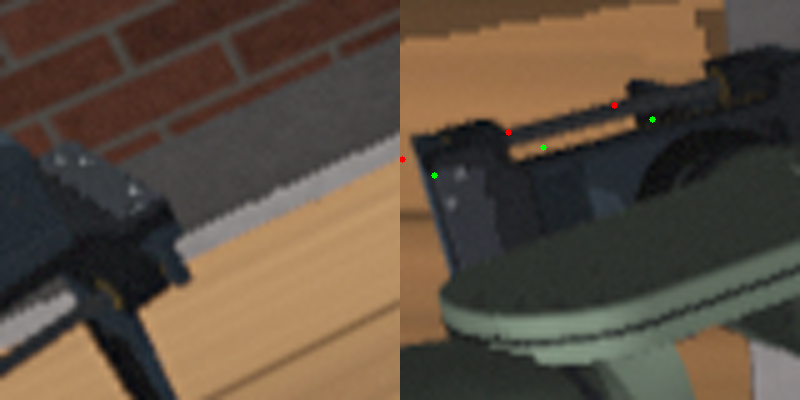

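The fingers visibly end about 35 mm above the reported TCP height. In scene0 the tip is near (35,213), against the predicted (40,222). That explains why the push passed over the knob. I'll measure the offset more exactly.

Run:
```python
from h import *
im=cv2.imread("pics/scene0.png")
hsv=cv2.cvtColor(im,cv2.COLOR_BGR2HSV)
print("scene0 dark/blue mask rows 198-226 cols 14-50")
for r in range(198,226): print(r,''.join('#' if (v[2]<95 ) else '.' for v in hsv[r,14:50]))
im=cv2.imread("pics/scene_a.png");hsv=cv2.cvtColor(im,cv2.COLOR_BGR2HSV)
print("a cols 150-190 rows 280-312")
for r in range(280,312): print(r,''.join('b' if 100<=v[0]<=120 and v[1]>60 else('#' if v[2]<60 else('o' if v[1]>190 else '.')) for v in hsv[r,150:190]))
yaw=53;ty=np.array([np.sin(np.radians(yaw)),-np.cos(np.radians(yaw))]);tx=np.array([ty[1]*-1,ty[0]])
for c,yw,z,tag in(((134.9,-559),13.57,176.3,"s0"),((467.5,-355.6),53,104,"a")):
    ty=np.array([np.sin(np.radians(yw)),-np.cos(np.radians(yw))]);tx=np.array([-ty[1],ty[0]])
    for dz in(0,30,40):
        print(tag,dz,[np.round(proj("scene",(*(np.array(c)+u*ty+v*tx),z+dz)),1).tolist() for u in((-59,-46) if tag=="s0" else (46,59)) for v in(-16,16)])
```

```text
scene0 dark/blue mask rows 198-226 cols 14-50
198 .....###########....................
199 ......###########...................
200 .......##########...................
201 .......##########...................
202 ........##########..................
203 ........##########..................
204 .........##########.................
205 ..........#########.................
206 ..........##########................
207 ...........#########................
208 ...........##########...............
209 ............#########...............
210 .............#########..............
211 ...............#######..............
212 ................#######.............
213 .................######.............
214 ...................###..............
215 ....................................
216 ....................................
217 ....................................
218 ....................................
219 ....................................
220 ....................................
221 ....................................
222 ....................................
223 .........................
[... 1270 characters left out ...]
#####ooooooooooooo.#.
306 ...............#########.ooooooooooo....
307 ................#########oooooooooo.....
308 ..................#######.ooooooo.....##
309 ...................#######.ooo......####
310 ...................................#####
311 ................................########
s0 0 [[37.4, 217.5], [45.6, 223.0], [32.8, 220.7], [41.0, 226.3]]
s0 30 [[32.2, 208.9], [40.6, 214.4], [27.5, 212.2], [35.9, 217.8]]
s0 40 [[30.5, 205.9], [38.8, 211.5], [25.7, 209.2], [34.1, 214.8]]
a 0 [[167.2, 309.8], [181.6, 308.8], [166.6, 314.7], [181.1, 313.7]]
a 30 [[164.1, 302.3], [178.8, 301.2], [163.5, 307.3], [178.2, 306.2]]
a 40 [[163.1, 299.7], [177.8, 298.7], [162.4, 304.7], [177.2, 303.6]]
```

Measured offset: the fingertips stand about 40 mm above the reported TCP (tip at (35,214) in scene0, (170,301) in scene_a). I'll take 40 mm off all commanded heights and repeat the push.

Run:
```python
from h import *
p0=np.array([467.5,-355.6,104]);p=pol(137.6,-142.75)
print(rows(p0,53,[(*p0[:2],160,53),(*p,150,48.35),(*p,92,48.35)]))
```

```text
[[0, 0, 0, 0.0, 0.0, -56.0], [0, 0, 4.6, 186.4, -149.0, -46.0], [0, 0, 4.6, 186.4, -149.0, 12.0]]
```

>>> {"name": "carry_out", "arguments": {"commands": [[0, 0, 0, 0, 0, -50, 1], [0, 0, 0, 0, 0, -60, 1], [0, 0, 4.6, 186.4, -149, -50, -1], [0, 0, 4.6, 186.4, -149, -46, -1], [0, 0, 4.6, 186.4, -149, -46, -1], [0, 0, 4.6, 186.4, -149, -46, -1], [0, 0, 4.6, 186.4, -149, -46, -1], [0, 0, 4.6, 186.4, -149, -46, -1], [0, 0, 4.6, 186.4, -149, -46, -1], [0, 0, 4.6, 186.4, -149, -20, -1], [0, 0, 4.6, 186.4, -149, 0, -1], [0, 0, 4.6, 186.4, -149, 12, -1], [0, 0, 4.6, 186.4, -149, 12, -1], [0, 0, 4.6, 186.4, -149, 12, -1]]}}

```text
time_s: 7.2
ee_pos: [461.8, -118.3, 92.8]
ee_rot: [179.9, -0.0, 48.3]
force: [0.1, -0.5, 0.6]
gripper_width: 0.4
gripper_force: 0.0
```

Run:
```python
from h import *
t,im=look("scene","b");s=state();print(t,roaster("scene",im),s["ee_pos"],s["force"],s["gripper_width"])
cv2.imwrite("pics/crop6.png",cv2.resize(im[150:270,190:350,::-1],(640,480),interpolation=2))
```

```text
7.2 {'c': [645.3, -95.5], 'rad': 58.7, 'R': 97.2, 'ang': -39.41, 'area': 1101} [ 461.97104528 -118.15588187   93.07674768] [ 0.10408776 -0.61541999 -0.15109995] 0.3722090301692009
```

View pics/crop6.png

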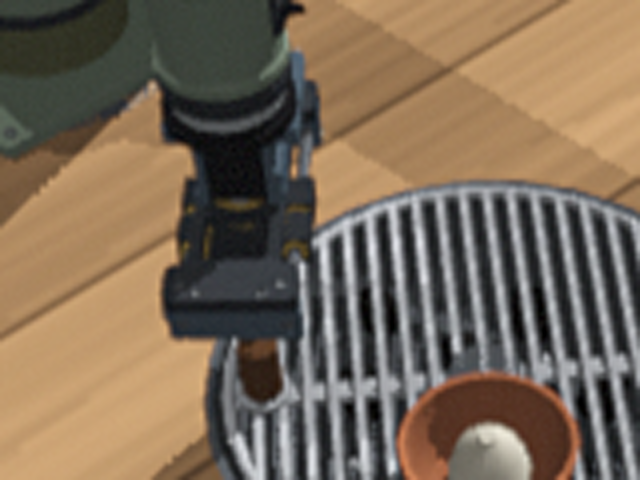

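The grate is undisturbed and the gripper is now down behind knob_b, covering its top at crop (262,345). Pushing again.

>>> {"name": "carry_out", "arguments": {"commands": [[0, 0, -0.3, -0.1, 0.6, 0, -1], [0, 0, -1, -0.5, 2.4, 0, -1], [0, 0, -2.3, -1, 5.5, 0, -1], [0, 0, -4.1, -1.6, 9.8, 0, -1], [0, 0, -6.4, -2.1, 15.3, 0, -1], [0, 0, -9.3, -2.5, 22.1, 0, -1], [0, 0, -12.6, -2.5, 30.2, 0, -1], [0, 0, -16.5, -2, 39.4, 0, -1], [0, 0, -20.9, -0.6, 49.9, 0, -1], [0, 0, -25.8, 1.9, 61.4, 0, -1], [0, 0, -31.2, 5.8, 73.8, 0, -1], [0, 0, -37.1, 11.4, 86.9, 0, -1], [0, 0, -43.3, 18.6, 99.8, 0, -1], [0, 0, -49.5, 27.2, 112, 0, -1], [0, 0, -55.7, 37, 123.1, 0, -1], [0, 0, -61.9, 48, 133.1, 0, -1], [0, 0, -68.1, 60, 141.8, 0, -1], [0, 0, -74.3, 72.9, 149.3, 0, -1], [0, 0, -80.4, 86.5, 155.2, 0, -1], [0, 0, -86.6, 100.6, 159.7, 0, -1]]}}

```text
time_s: 9.25
ee_pos: [647.8, -148.0, 91.9]
ee_rot: [-180.0, 0.0, 135.3]
force: [-0.5, -0.1, 0.0]
gripper_width: 0.3
gripper_force: 0.0
```

>>> {"name": "carry_out", "arguments": {"commands": [[0, 0, 0, 2, -9, -33, -1], [0, 0, 8, 0, -40, -80, -1], [0, 0, 20, -5, -70, -93, 0], [0, 0, 82, -20, -273.6, -93, 1], [0, 0, 82, -20, -273.6, -93, 1], [0, 0, 82, -20, -273.6, -93, 1]]}}

```text
time_s: 9.85
ee_pos: [501.9, -315.7, 185.4]
ee_rot: [180.0, 0.0, 92.3]
force: [0.2, -0.7, 0.2]
gripper_width: 29.5
gripper_force: 0.0
```

Run:
```python
from h import *
for i in range(2):
  for n in C:
    t,im=look(n,f"c{i}"); print(n,t,roaster(n,im))
s=state();print(s["time_s"],s["ee_pos"],s["force"])
```

```text
scene 9.85 {'c': [595.5, 45.3], 'rad': 61.3, 'R': 83.1, 'ang': 72.29, 'area': 928}
top 9.9 {'c': [588.4, 56.1], 'rad': 52.5, 'R': 91.7, 'ang': 78.57, 'area': 1008}
scene 9.95 {'c': [587.2, 48.0], 'rad': 60.7, 'R': 83.6, 'ang': 78.23, 'area': 908}
top 10.0 {'c': [579.2, 57.2], 'rad': 52.3, 'R': 91.5, 'ang': 84.34, 'area': 1002}
10.05 [ 502.62940916 -315.23128893  185.21501518] [ 0.20027568 -0.7178663   0.44976292]
```

Run:
```python
from h import *
p0=np.array([502.3,-315.5,185]);st=[467.5,-355.6]
print(rows(p0,92.3,[(*st,180,53),(*st,64,53)]))
```

```text
[[0, 0, 39.3, -38.7, -36.4, 5.0], [0, 0, 39.3, -38.7, -36.4, 121.0]]
```

>>> {"name": "carry_out", "arguments": {"commands": [[0, 0, 39.3, -38.7, -36.4, 5, 1], [0, 0, 39.3, -38.7, -36.4, 5, 1], [0, 0, 39.3, -38.7, -36.4, 5, 1], [0, 0, 39.3, -38.7, -36.4, 15, 1], [0, 0, 39.3, -38.7, -36.4, 50, 1], [0, 0, 39.3, -38.7, -36.4, 90, 1], [0, 0, 39.3, -38.7, -36.4, 115, 1], [0, 0, 39.3, -38.7, -36.4, 121, 1], [0, 0, 39.3, -38.7, -36.4, 121, 1]]}}

```text
time_s: 10.95
ee_pos: [469.1, -353.7, 63.4]
ee_rot: [-179.9, -0.0, 53.4]
force: [-0.8, -0.3, 0.5]
gripper_width: 91.2
gripper_force: 0.0
```

>>> {"name": "carry_out", "arguments": {"commands": [[0, 0, 0, 0, 0, 0, -1], [0, 0, 0, 0, 0, 0, -1], [0, 0, 0, 0, 0, 0, -1], [0, 0, 0, 0, 0, 0, -1], [0, 0, 0, 0, 0, 0, -1], [0, 0, 0, 0, 0, 0, -1], [0, 0, 0, 0, 0, 0, -1], [0, 0, 0, 0, 0, 0, -1], [0, 0, 0, 0, 0, 0, -1]], "force": 20}}

```text
time_s: 11.85
ee_pos: [468.3, -354.7, 63.9]
ee_rot: [-180.0, 0.0, 53.3]
force: [-0.3, -0.4, -0.6]
gripper_width: 28.6
gripper_force: 20.0
```

>>> {"name": "carry_out", "arguments": {"commands": [[0, 0, 0, 0, 0, -20, -1], [0, 0, 0, 0, 0, -60, -1], [0, 0, 0, 0, 0, -105, -1], [0, 0, 0, 0, 0, -150, -1], [0, 0, 0, 0, 0, -182, -1], [0, 0, 0, 0, 0, -192, -1]]}}

```text
time_s: 12.45
ee_pos: [469.7, -355.7, 259.9]
ee_rot: [179.6, 0.0, 53.3]
force: [0.2, -0.1, -0.1]
gripper_width: 28.5
gripper_force: 20.0
```

Run:
```python
from h import *
for n in ("top","scene"):
    t,im=look(n,"d"); print(n,t,roaster(n,im))
s=state();print(s["time_s"],s["ee_pos"],s["ee_rot"],s["force"],s["gripper_width"])
q=[cv2.imread(f"pics/{n}_d.png") for n in C]
cv2.imwrite("pics/crop7.png",np.hstack([cv2.resize(q[0][160:340,100:400],(480,288)),cv2.resize(q[1][180:330,390:540],(288,288))]))
# lens/orange pixels in scene: lowest orange near the gripper
bl,l=blobs(q[0][:,:,::-1].copy(),(8,190,100),(18,255,255),6,(120,170,230,330));print(bl)
for z in(180,200,220):print(z,proj("scene",(467.5,-355.6,z)))
```

```text
top 12.45 {'c': [504.8, -92.7], 'rad': 52.4, 'R': 88.0, 'ang': -137.97, 'area': 1025}
scene 12.5 {'c': [512.5, -99.9], 'rad': 60.6, 'R': 87.8, 'ang': -131.08, 'area': 948}
12.55 [ 468.68806836 -354.95010875  256.68755371] [1.79875745e+02 5.29486281e-03 5.32892987e+01] [-0.46789414 -0.06189418 -0.88208921] 28.599785497684113
[([152, 246, 17, 14, 141], [159.4, 252.4]), ([159, 260, 12, 9, 42], [165.7, 264.8])]
180 [168.97095884 272.45937682]
200 [166.89729738 266.88468607]
220 [164.76958892 261.16469903]
```

View pics/crop7.png

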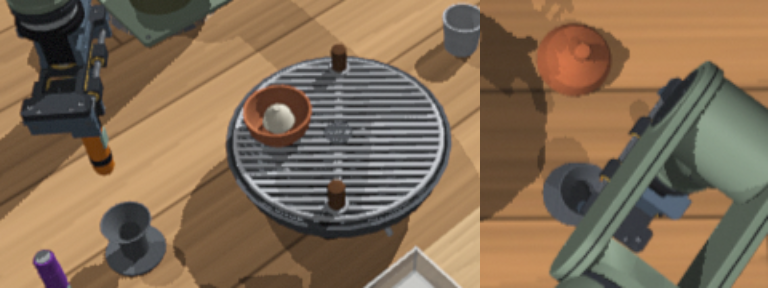

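The thermometer hangs vertically with its lens at scene (166,267), so about 200 mm high. The roaster is riding at crop (278,115). Next: fit the orbit and plan the intercept and the follow.

```bash
cat > fol.py <<'E'
from h import *
from scipy.optimize import least_squares
def fit(obs,tau=18.):
    obs=np.array(obs)   # t,x,y after the push; t<0 = at rest (circle only)
    def pos(p,t):
        a=p[3]+p[4]*tau*(1-np.exp(-(t-12)/tau)); return p[0]+p[2]*np.cos(a),p[1]+p[2]*np.sin(a)
    m=obs[:,0]>0
    def res(p):
        x,y=pos(p,obs[m,0]); r=np.hypot(obs[~m,1]-p[0],obs[~m,2]-p[1])-p[2]
        return np.r_[x-obs[m,1],y-obs[m,2],r,(p[0]-570.2)/2,(p[1]+33.8)/2]
    a0=np.radians(-163)
    s=least_squares(res,[570,-34,90,a0,0.94]); return s.x,(lambda t:np.array(pos(s.x,t))),s.fun
def follow(f,t0,p0,yaw,n,blend,z0,z1=None):
    T=[]
    for k in range(1,n+1):
        q=f(t0+.1*k); u=min(1,k/blend) if blend else 1; w=u*u*(3-2*u)
        T.append((*(p0[:2]*(1-w)+q*w),z0,yaw))
    for r in rows(np.array([*p0[:2],z0]),yaw,T,0): print([int(v) for v in r]+[-1],end=",")
    print(); print("end cmd",np.round(T[-1],1))
E
cat > obs.txt <<'E'
-1 641.6 -89.7
9.9 588.4 56.1
10.0 579.2 57.2
12.45 504.8 -92.7
E
python3 - <<'E'
from fol import *
x,f,r=fit(np.loadtxt("obs.txt"));print(np.round(x,2),np.round(r,1))
follow(f,12.55,np.array([468.8,-355.2]),53.2,20,9,257)
E
```

```text
[571.63 -32.64  90.15  -2.82   0.93] [ 0.  -0.1 -0.2 -0.2 -0.  -0.2  0.1  0.7  0.6]
[0, 0, 0, 8, -4, 0, -1],[0, 0, 0, 29, -13, 0, -1],[0, 0, 0, 60, -25, 0, -1],[0, 0, 0, 97, -37, 0, -1],[0, 0, 0, 137, -47, 0, -1],[0, 0, 0, 176, -54, 0, -1],[0, 0, 0, 211, -58, 0, -1],[0, 0, 0, 237, -58, 0, -1],[0, 0, 0, 250, -54, 0, -1],[0, 0, 0, 255, -48, 0, -1],[0, 0, 0, 261, -43, 0, -1],[0, 0, 0, 267, -38, 0, -1],[0, 0, 0, 273, -34, 0, -1],[0, 0, 0, 280, -30, 0, -1],[0, 0, 0, 287, -27, 0, -1],[0, 0, 0, 294, -25, 0, -1],[0, 0, 0, 301, -23, 0, -1],[0, 0, 0, 308, -21, 0, -1],[0, 0, 0, 316, -21, 0, -1],[0, 0, 0, 323, -21, 0, -1],
end cmd [645.6 -84.1 257.   53.2]
```

>>> {"name": "carry_out", "arguments": {"commands": [[0, 0, 0, 8, -4, 0, -1], [0, 0, 0, 29, -13, 0, -1], [0, 0, 0, 60, -25, 0, -1], [0, 0, 0, 97, -37, 0, -1], [0, 0, 0, 137, -47, 0, -1], [0, 0, 0, 176, -54, 0, -1], [0, 0, 0, 211, -58, 0, -1], [0, 0, 0, 237, -58, 0, -1], [0, 0, 0, 250, -54, 0, -1], [0, 0, 0, 255, -48, 0, -1], [0, 0, 0, 261, -43, 0, -1], [0, 0, 0, 267, -38, 0, -1], [0, 0, 0, 273, -34, 0, -1], [0, 0, 0, 280, -30, 0, -1], [0, 0, 0, 287, -27, 0, -1], [0, 0, 0, 294, -25, 0, -1], [0, 0, 0, 301, -23, 0, -1], [0, 0, 0, 308, -21, 0, -1], [0, 0, 0, 316, -21, 0, -1], [0, 0, 0, 323, -21, 0, -1]]}}

```text
time_s: 14.55
ee_pos: [645.0, -82.5, 255.9]
ee_rot: [-180.0, -0.0, 53.3]
force: [0.2, 0.4, -0.8]
gripper_width: 28.3
gripper_force: 20.0
```

Run:
```python
from fol import *
x,f,r=fit(np.loadtxt("obs.txt"))
t,im=look("top","e");o=roaster("top",im);s=state();print(t,o,"pred",f(t),s["ee_pos"],s["ee_rot"])
follow(f,t+.05,np.array([645.6,-84.1]),53.2,20,3,257)
```

```text
14.55 {'c': [639.6, -103.5], 'rad': 44.2, 'R': 98.4, 'ang': -45.1, 'area': 340} pred [645.64622322 -84.11834954] [645.55868073 -81.53375924 255.76997295] [-1.79990647e+02 -6.12087254e-02  5.33490058e+01]
[0, 0, 0, 3, 0, 0, -1],[0, 0, 0, 13, -2, 0, -1],[0, 0, 0, 25, -4, 0, -1],[0, 0, 0, 32, -7, 0, -1],[0, 0, 0, 38, -10, 0, -1],[0, 0, 0, 44, -13, 0, -1],[0, 0, 0, 50, -17, 0, -1],[0, 0, 0, 55, -21, 0, -1],[0, 0, 0, 61, -26, 0, -1],[0, 0, 0, 65, -31, 0, -1],[0, 0, 0, 69, -37, 0, -1],[0, 0, 0, 73, -42, 0, -1],[0, 0, 0, 77, -48, 0, -1],[0, 0, 0, 80, -54, 0, -1],[0, 0, 0, 82, -60, 0, -1],[0, 0, 0, 84, -67, 0, -1],[0, 0, 0, 85, -73, 0, -1],[0, 0, 0, 86, -80, 0, -1],[0, 0, 0, 87, -86, 0, -1],[0, 0, 0, 87, -93, 0, -1],
end cmd [623.4  41.2 257.   53.2]
```

>>> {"name": "carry_out", "arguments": {"commands": [[0, 0, 0, 12, -1, 0, -1], [0, 0, 0, 19, -2, 0, -1], [0, 0, 0, 25, -4, 0, -1], [0, 0, 0, 32, -7, 0, -1], [0, 0, 0, 38, -10, 0, -1], [0, 0, 0, 44, -13, 0, -1], [0, 0, 0, 50, -17, 0, -1], [0, 0, 0, 55, -21, 0, -1], [0, 0, 0, 61, -26, 0, -1], [0, 0, 0, 65, -31, 0, -1], [0, 0, 0, 69, -37, 0, -1], [0, 0, 0, 73, -42, 0, -1], [0, 0, 0, 77, -48, 0, -1], [0, 0, 0, 80, -54, 0, -1], [0, 0, 0, 82, -60, 0, -1], [0, 0, 0, 84, -67, 0, -1], [0, 0, 0, 85, -73, 0, -1], [0, 0, 0, 86, -80, 0, -1], [0, 0, 0, 87, -86, 0, -1], [0, 0, 0, 87, -93, 0, -1]]}}

```text
time_s: 16.6
ee_pos: [621.7, 42.4, 255.9]
ee_rot: [180.0, -0.0, 53.3]
force: [0.4, -0.4, -1.3]
gripper_width: 28.3
gripper_force: 20.0
```

Run:
```python
from fol import *
x,f,r=fit(np.loadtxt("obs.txt"))
t,im=look("scene","f");o=roaster("scene",im);s=state();p=f(t);print(t,o,"pred",p,s["ee_pos"])
print("scene px rim pred",proj("scene",(*p,160)))
h,l=blobs(im,(3,120,50),(11,215,255),60,(230,180,400,310));print(h)
# bulb: bright low-sat
print("bulb",blobs(im,(10,10,150),(35,110,255),20,(230,180,400,310))[0],"pred bulb",proj("scene",(*p,165)))
cv2.imwrite("pics/crop8.png",cv2.resize(im[130:310,220:460,::-1],(720,540)))
follow(f,t+.05,np.array([623.4,41.2]),53.2,20,0,257)
```

```text
16.6 {'c': [632.4, 31.1], 'rad': 61.8, 'R': 89.9, 'ang': 46.22, 'area': 911} pred [623.35961997  41.19446328] [620.68075649  43.15016504 256.13025893]
scene px rim pred [349.39354038 227.12587923]
[([327, 213, 43, 39, 911], [348.1, 231.2])]
bulb [([278, 188, 21, 14, 41], [291.6, 194.4]), ([281, 191, 11, 7, 21], [286.9, 194.3]), ([248, 193, 19, 16, 66], [256.6, 200.1]), ([230, 201, 47, 56, 349], [240.1, 234.3]), ([230, 207, 14, 18, 74], [235.1, 215.0]), ([341, 224, 17, 16, 138], [350.0, 230.1]), ([373, 289, 27, 21, 293], [390.5, 302.3])] pred bulb [349.44982122 225.72457411]
[0, 0, 0, -1, -10, 0, -1],[0, 0, 0, -2, -16, 0, -1],[0, 0, 0, -4, -22, 0, -1],[0, 0, 0, -6, -28, 0, -1],[0, 0, 0, -8, -34, 0, -1],[0, 0, 0, -11, -40, 0, -1],[0, 0, 0, -14, -45, 0, -1],[0, 0, 0, -17, -50, 0, -1],[0, 0, 0, -21, -55, 0, -1],[0, 0, 0, -25, -60, 0, -1],[0, 0, 0, -30, -64, 0, -1],[0, 0, 0, -34, -68, 0, -1],[0, 0, 0, -39, -72, 0, -1],[0, 0, 0, -44, -75, 0, -1],[0, 0, 0, -50, -78, 0, -1],[0, 0, 0, -55, -80, 0, -1],[0, 0, 0, -60, -82, 0, -1],[0, 0, 0, -66, -84, 0, -1],[0, 0, 0, -72, -85, 0, -1],[0, 0, 0, -77, -86, 0, -1],
end cmd [507.7  31.  257.   53.2]
```

View pics/crop8.png

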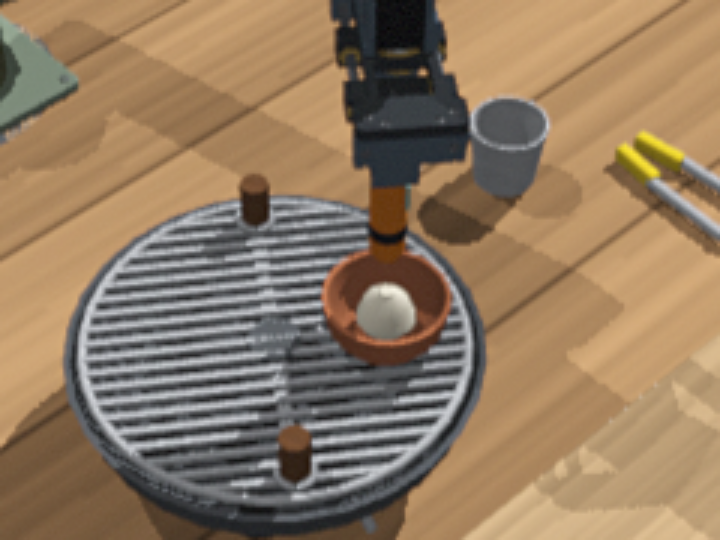

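```bash
cat >> h.py <<'E'
def bulb(im,guess):
    q=proj("scene",(*guess,165)); bx=[int(v) for v in(q[0]-22,q[1]-14,q[0]+22,q[1]+24)]
    b,_=blobs(im,(10,5,130),(40,115,255),40,bx); b=min(b,key=lambda v:np.hypot(v[1][0]-q[0],v[1][1]-q[1]-4)) if b else None
    return b and np.array(b[1]),b and b[0][4],q
E
python3 - <<'E'
from fol import *
x,f,r=fit(np.loadtxt("obs.txt")); L=lambda n:cv2.imread(f"pics/{n}.png")[:,:,::-1].copy()
D=[]
for n,g in(("scene0",(641.6,-89.7)),("scene_c0",f(9.85)),("scene_c1",f(9.95)),("scene_d",f(12.5))):
    c,a,q=bulb(L(n),g); print(n,np.round(c-q,1),a); D.append(c-q)
d=np.mean(D,0)
c,a,q=bulb(L("scene_f"),f(16.6)); P=plane("scene",c-d,165)[:2]; print("f",a,np.round(P,1),"pred",f(16.6))
open("obs.txt","a").write(f"16.6 {P[0]:.1f} {P[1]:.1f}\n")
x,f,r=fit(np.loadtxt("obs.txt"),16.);print(np.round(x,3),np.round(r,1),"now",f(16.65))
follow(f,16.65,np.array([623.4,41.2]),53.2,20,0,257)
E
```

```text
scene0 [-0.8  4.5] 254
scene_c0 [1.4 4.1] 145
scene_c1 [2.1 3.5] 127
scene_d [3.  3.9] 142
f 237 [624.4  31.6] pred [623.35961997  41.19446328]
[570.53  -33.675  89.259  -2.827   0.928] [-0.4 -0.5 -1.   2.8 -2.2 -2.  -0.3  3.7  1.2  0.2  0.1] now [624.75547397  37.22464913]
[0, 0, 0, -3, -3, 0, -1],[0, 0, 0, -3, -9, 0, -1],[0, 0, 0, -4, -15, 0, -1],[0, 0, 0, -5, -21, 0, -1],[0, 0, 0, -7, -26, 0, -1],[0, 0, 0, -9, -32, 0, -1],[0, 0, 0, -12, -37, 0, -1],[0, 0, 0, -15, -43, 0, -1],[0, 0, 0, -18, -48, 0, -1],[0, 0, 0, -21, -52, 0, -1],[0, 0, 0, -25, -57, 0, -1],[0, 0, 0, -29, -61, 0, -1],[0, 0, 0, -33, -65, 0, -1],[0, 0, 0, -38, -68, 0, -1],[0, 0, 0, -42, -72, 0, -1],[0, 0, 0, -47, -75, 0, -1],[0, 0, 0, -52, -77, 0, -1],[0, 0, 0, -57, -80, 0, -1],[0, 0, 0, -62, -82, 0, -1],[0, 0, 0, -67, -83, 0, -1],
end cmd [516.4  37.3 257.   53.2]
```

>>> {"name": "carry_out", "arguments": {"commands": [[0, 0, 0, -2, -4, 0, -1], [0, 0, 0, -3, -9, 0, -1], [0, 0, 0, -4, -15, 0, -1], [0, 0, 0, -5, -21, 0, -1], [0, 0, 0, -7, -26, 0, -1], [0, 0, 0, -9, -32, 0, -1], [0, 0, 0, -12, -37, 0, -1], [0, 0, 0, -15, -43, 0, -1], [0, 0, 0, -18, -48, 0, -1], [0, 0, 0, -21, -52, 0, -1], [0, 0, 0, -25, -57, 0, -1], [0, 0, 0, -29, -61, 0, -1], [0, 0, 0, -33, -65, 0, -1], [0, 0, 0, -38, -68, 0, -1], [0, 0, 0, -42, -72, 0, -1], [0, 0, 0, -47, -75, 0, -1], [0, 0, 0, -52, -77, 0, -1], [0, 0, 0, -57, -80, 0, -1], [0, 0, 0, -62, -82, 0, -1], [0, 0, 0, -67, -83, 0, -1]]}}

```text
time_s: 18.65
ee_pos: [515.0, 37.8, 256.0]
ee_rot: [180.0, 0.0, 53.3]
force: [0.7, 0.7, 0.2]
gripper_width: 28.7
gripper_force: 20.0
```

Run:
```python
from fol import *
x,f,r=fit(np.loadtxt("obs.txt"),16.)
t,im=look("scene","g");o=roaster("scene",im);s=state();p=f(t);print(t,o,"pred",p,s["ee_pos"])
c,a,q=bulb(im,p);print("bulb",c,a,q, plane("scene",c-[1.4,4],165)[:2])
E0=np.array(o["c"])-[3.4,-6.7]; print("contour est",E0)
open("obs.txt","a").write(f"{t} {E0[0]:.1f} {E0[1]:.1f}\n")
x,f,r=fit(np.loadtxt("obs.txt"),16.);print(np.round(x,3),np.round(r,1),"now",f(t+.05))
follow(f,t+.05,np.array([516.4,37.3]),53.2,20,0,257)
```

```text
18.65 {'c': [519.6, 26.7], 'rad': 61.6, 'R': 78.8, 'ang': 129.9, 'area': 825} pred [516.38527721  37.28667872] [514.48616512  37.26243818 256.04848396]
bulb [317. 207.] 210 [318.47502941 202.64312888] [512.52979034  31.21496851]
contour est [516.2  33.4]
[570.777 -34.106  88.915  -2.823   0.93 ] [-0.1 -0.2 -0.2  1.8 -0.6 -3.  -2.8 -0.8  3.8  2.2  1.1  0.3 -0.2] now [513.50185196  33.90394348]
[0, 0, 0, -10, -1, 0, -1],[0, 0, 0, -15, -2, 0, -1],[0, 0, 0, -20, -3, 0, -1],[0, 0, 0, -26, -3, 0, -1],[0, 0, 0, -31, -2, 0, -1],[0, 0, 0, -36, -2, 0, -1],[0, 0, 0, -41, -1, 0, -1],[0, 0, 0, -47, 0, 0, -1],[0, 0, 0, -51, 2, 0, -1],[0, 0, 0, -56, 3, 0, -1],[0, 0, 0, -61, 5, 0, -1],[0, 0, 0, -66, 7, 0, -1],[0, 0, 0, -70, 10, 0, -1],[0, 0, 0, -74, 13, 0, -1],[0, 0, 0, -78, 15, 0, -1],[0, 0, 0, -82, 19, 0, -1],[0, 0, 0, -86, 22, 0, -1],[0, 0, 0, -89, 25, 0, -1],[0, 0, 0, -92, 29, 0, -1],[0, 0, 0, -95, 33, 0, -1],
end cmd [485.3 -58.7 257.   53.2]
```

>>> {"name": "carry_out", "arguments": {"commands": [[0, 0, 0, -10, -1, 0, -1], [0, 0, 0, -15, -2, 0, -1], [0, 0, 0, -20, -3, 0, -1], [0, 0, 0, -26, -3, 0, -1], [0, 0, 0, -31, -2, 0, -1], [0, 0, 0, -36, -2, 0, -1], [0, 0, 0, -41, -1, 0, -1], [0, 0, 0, -47, 0, 0, -1], [0, 0, 0, -51, 2, 0, -1], [0, 0, 0, -56, 3, 0, -1], [0, 0, 0, -61, 5, 0, -1], [0, 0, 0, -66, 7, 0, -1], [0, 0, 0, -70, 10, 0, -1], [0, 0, 0, -74, 13, 0, -1], [0, 0, 0, -78, 15, 0, -1], [0, 0, 0, -82, 19, 0, -1], [0, 0, 0, -86, 22, 0, -1], [0, 0, 0, -89, 25, 0, -1], [0, 0, 0, -92, 29, 0, -1], [0, 0, 0, -95, 33, 0, -1]]}}

```text
time_s: 20.7
ee_pos: [485.3, -58.2, 255.9]
ee_rot: [180.0, 0.0, 53.3]
force: [0.6, -0.1, -0.5]
gripper_width: 28.9
gripper_force: 20.0
```

Run:
```python
from fol import *
x,f,r=fit(np.loadtxt("obs.txt"),16.)
t,im=look("scene","i");o=roaster("scene",im);s=state();p=f(t);print(t,o,"pred",p,s["ee_pos"])
E0=np.array(o["c"])-[3.4,-6.7]; print("contour est",E0)
# lens pixel: lowest orange of the barrel
q=proj("scene",(*s["ee_pos"][:2],200)); bx=[int(v) for v in(q[0]-12,q[1]-40,q[0]+12,q[1]+10)]
print("lens exp",q,blobs(im,(8,190,100),(18,255,255),6,bx)[0])
open("obs.txt","a").write(f"{t} {E0[0]:.1f} {E0[1]:.1f}\n")
x,f,r=fit(np.loadtxt("obs.txt"),16.);print(np.round(x,3),np.round(r,1),"now",f(t+.05))
follow(f,t+.05,np.array([485.3,-58.7]),53.2,12,0,257)
```

```text
20.7 {'c': [493.2, -63.0], 'rad': 61.0, 'R': 82.4, 'ang': -159.22, 'area': 853} pred [485.32236167 -58.66979443] [485.5189705  -58.92508472 255.88959356]
contour est [489.8 -56.3]
lens exp [279.27749251 204.95877698] [([271, 182, 12, 15, 130], [276.1, 189.0]), ([273, 199, 11, 8, 49], [278.5, 203.0])]
[571.558 -33.426  88.085  -2.818   0.93 ] [-0.1 -0.1  1.5  1.9  0.6 -2.9 -3.1 -2.9  0.1  3.9  2.2 -1.5  1.8  0.7
  0.2] now [487.60178518 -60.07867222]
[0, 0, 0, -2, 7, 0, -1],[0, 0, 0, -5, 11, 0, -1],[0, 0, 0, -7, 15, 0, -1],[0, 0, 0, -9, 19, 0, -1],[0, 0, 0, -11, 23, 0, -1],[0, 0, 0, -12, 28, 0, -1],[0, 0, 0, -13, 32, 0, -1],[0, 0, 0, -14, 36, 0, -1],[0, 0, 0, -15, 41, 0, -1],[0, 0, 0, -16, 45, 0, -1],[0, 0, 0, -16, 50, 0, -1],[0, 0, 0, -16, 54, 0, -1],
end cmd [ 518.9 -104.   257.    53.2]
```

>>> {"name": "carry_out", "arguments": {"commands": [[0, 0, 0, -2, 7, 0, -1], [0, 0, 0, -5, 11, 0, -1], [0, 0, 0, -7, 15, 0, -1], [0, 0, 0, -9, 19, 0, -1], [0, 0, 0, -11, 23, 0, -1], [0, 0, 0, -12, 28, 0, -1], [0, 0, 0, -13, 32, 0, -1], [0, 0, 0, -14, 36, 0, -1], [0, 0, 0, -15, 41, 0, -1], [0, 0, 0, -16, 45, 0, -1], [0, 0, 0, -16, 50, 0, -1], [0, 0, 0, -16, 54, 0, -1]]}}

```text
time_s: 21.95
ee_pos: [519.2, -103.2, 255.9]
ee_rot: [180.0, -0.0, 53.3]
force: [-0.2, -0.1, -1.0]
gripper_width: 28.2
gripper_force: 20.0
```

>>> {"name": "carry_out", "arguments": {"commands": [[0, 0, 0, -15, 7, 0, -1], [0, 0, 0, -40, 19, 0, -1], [0, 0, 0, -75, 36, 0, -1], [0, 0, 0, -115, 55, 0, -1], [0, 0, 0, -155, 73, 0, -1], [0, 0, 0, -190, 90, 0, -1], [0, 0, 0, -215, 102, 0, -1], [0, 0, 0, -227, 108, 0, -1], [0, 0, 0, -232, 110, 0, -1], [0, 0, 0, -232, 110, 0, -1], [0, 0, 0, -232, 110, 0, -1], [0, 0, 0, -232, 110, 0, -1]]}}

```text
time_s: 23.15
ee_pos: [468.8, -353.4, 256.2]
ee_rot: [180.0, -0.0, 53.4]
force: [-0.2, 0.3, -1.5]
gripper_width: 29.0
gripper_force: 20.0
```

Run:
```python
from h import *
for n in C:
    t,im=look(n,"j"); print(t,n,roaster(n,im))
s=state();print(s["ee_pos"],s["ee_rot"],s["gripper_width"])
```

```text
23.15 scene {'c': [570.4, -128.6], 'rad': 60.6, 'R': 94.8, 'ang': -89.9, 'area': 1023}
23.2 top {'c': [569.2, -122.3], 'rad': 52.2, 'R': 88.5, 'ang': -90.65, 'area': 1005}
[ 468.69036793 -353.73794318  256.22297603] [ 1.79982435e+02 -6.16484750e-03  5.33710474e+01] 28.66111525290324
```

>>> {"name": "carry_out", "arguments": {"commands": [[0, 0, 0, -1, 1, 30, -1], [0, 0, 0, -1, 1, 70, -1], [0, 0, 0, -1, 1, 105, -1], [0, 0, 0, -1, 1, 125, -1], [0, 0, 0, -1, 1, 140, -1], [0, 0, 0, -1, 1, 152, -1], [0, 0, 0, -1, 1, 164, -1], [0, 0, 0, -1, 1, 174, -1], [0, 0, 0, -1, 1, 184, -1], [0, 0, 0, -1, 1, 190, -1], [0, 0, 0, -1, 1, 190, -1]]}}

```text
time_s: 24.35
ee_pos: [468.3, -356.0, 65.1]
ee_rot: [-179.9, 0.0, 53.3]
force: [-0.8, 0.2, -1.7]
gripper_width: 28.6
gripper_force: 20.0
```

>>> {"name": "carry_out", "arguments": {"commands": [[0, 0, 0, 0, 0, 1, -1], [0, 0, 0, 0, 0, 2, -1], [0, 0, 0, 0, 0, 2, -1]]}}

```text
time_s: 24.65
ee_pos: [468.5, -355.9, 64.3]
ee_rot: [180.0, -0.0, 53.3]
force: [-1.3, 0.6, -0.4]
gripper_width: 28.8
gripper_force: 20.0
```

>>> {"name": "carry_out", "arguments": {"commands": [[0, 0, 0, 0, 0, 0, 0], [0, 0, 0, 0, 0, 0, 0.5], [0, 0, 0, 0, 0, 0, 1], [0, 0, 0, 0, 0, 0, 1], [0, 0, 0, 0, 0, 0, 1], [0, 0, 0, 0, 0, 0, 1], [0, 0, 0, 0, 0, 0, 1], [0, 0, 0, 0, 0, 0, 1], [0, 0, 0, 0, 0, 0, 1]]}}

```text
time_s: 25.55
ee_pos: [468.5, -356.1, 63.9]
ee_rot: [180.0, 0.0, 53.3]
force: [0.2, 0.8, 0.4]
gripper_width: 91.6
gripper_force: 0.0
```

>>> {"name": "carry_out", "arguments": {"commands": [[0, 0, 0, 0, 0, -30, 1], [0, 0, 0, 0, 0, -75, 1], [0, 0, 0, 0, 0, -120, 1], [0, 0, 0, -40, 0, -150, 1], [0, 0, 0, -85, 0, -160, 1], [0, 0, 0, -130, 0, -160, 1], [0, 0, 0, -160, 0, -160, 1], [0, 0, 0, -160, 0, -160, 1]]}}

```text
time_s: 26.35
ee_pos: [370.4, -487.2, 223.7]
ee_rot: [-180.0, 0.1, 53.0]
force: [0.2, 0.3, 0.7]
gripper_width: 91.8
gripper_force: 0.0
```

Run:
```python
from h import *
for n in C: t,im=look(n,"k"); print(t,n,roaster(n,im))
a,b=[cv2.imread(f"pics/{n}_k.png") for n in C]
cv2.imwrite("pics/crop9.png",np.hstack([cv2.resize(a[130:430,100:460],(400,333)),cv2.resize(b[130:380,240:540],(400,333))]))
s=state();print(s["ee_pos"],s["force"])
for n,im,bx in(("scene",a,(163,268,180,285)),("top",b,(443,268,462,284))):
    print(n,blobs(im[:,:,::-1].copy(),(0,0,110),(179,60,255),10,bx)[0])
```

```text
26.35 scene {'c': [660.8, -66.0], 'rad': 59.0, 'R': 96.2, 'ang': -19.57, 'area': 1070}
26.4 top {'c': [657.5, -60.5], 'rad': 52.2, 'R': 91.3, 'ang': -16.98, 'area': 977}
[ 372.6205366  -484.38335421  223.71710096] [ 0.34611447 -0.29530311  0.47430728]
scene [([166, 273, 8, 8, 47], [169.4, 276.7])]
top [([450, 273, 7, 7, 40], [453.0, 275.7])]
```

View pics/crop9.png

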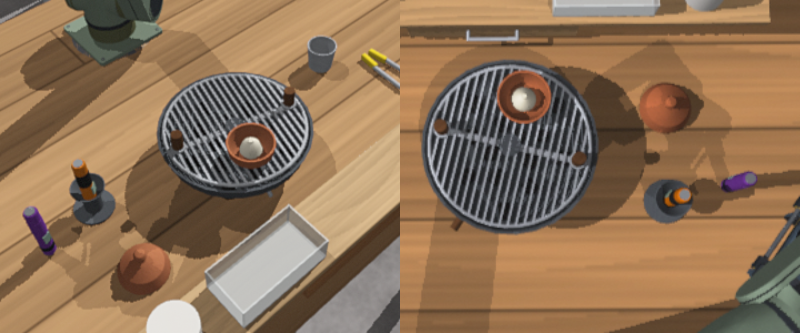

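The thermometer is back upright in its stand, with its cap at scene (169,277) and top (453,276), as at the start. The roaster is still riding on the turning grate, and lid, cup, tongs and purple stick look where they were.

```bash
python3 -c "
from workcell import workorder; print(workorder.job_done())"
```

```text
the job is handed in; nothing more can be done
None
```

Job handed in at about 26 s: the second push set the grate coasting at about 6.2 s a turn (the first passed over the knob), the lens followed the roaster for about 8 s at an estimated 4 to 4.5 cm above its rim, and the thermometer is back in its stand, lens down.

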